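# Nest three spun metal dome covers hollow side up

### The arm

A 6-joint arm with a two-finger parallel gripper is mounted at the origin on a cart in front of the work surface, level with it; the furniture and walls round the work are solid. World frame = base frame: x ahead of the robot, y to its left, z up, the work surface at z = 0. Lengths are in m, angles in degrees, forces in N, time in s.
With the tool pointing down it reaches from about 0.35 to 0.875 m from the base axis. Payload 4.2 kg.
Tool frame: the origin (TCP) lies on the centre line of the jaws, within the pads' length; the fingertips stand 19 mm ahead of it and the grasp point (between the pads) is the TCP; z points along the fingers, y is the line along which they close (so a half turn about z gives the same grasp; the last joint's range is limited). The gripper opens to 87 mm and grips with 3 to 60 N. Pads are 19 mm wide; open, the fingers measure 117 mm over their backs; the gripper's body (75 mm by 190 mm) begins 51 mm behind the grasp point.
Start: joints at [-61.673, 22.042, 0.453, 0, -68.411, -14.817], TCP at [0.146, -0.608, 0.242] pointing down, gripper open.
Joint ranges: [-179.83, 179.83], [-69.29, 118.12], [-61.27, 80.66], [-181.25, 117.63], [-171.15, -9.14], [-177.46, 177.46]. Speed limits (degrees/s): [159.86, 159.86, 180, 180, 180, 180].

### API

Orientations are given as a 3x3 rotation matrix whose columns are the frame's x, y, z axes.
In Python, from station import sense, capture, finish_job, search_frame, masks_of gives the robot as it stands.
- The arm moves only by the tool drive_tool, never from a script. Its argument "rows" is a list of rows, each a list of 7 numbers: the opening in per cent of the stroke, from 0 (shut) to 100 (fully open), then the shift along the world's x, y, z in mm, then the turn, a rotation vector about the world's x, y, z in rad. In form: [[fingers, dx, dy, dz, wx, wy, wz], ...]. A call has 1 to 5 rows; each row shifts and turns the commanded pose from where the row before left it; what a row does not reach is not made up. A row lasts 1/12 s, in which the tool goes at most 41.7 mm and 7.16 degrees, less where a joint would pass 70% of its speed; a pose out of reach is approached as far as the arm can. A call is refused whole if a number of a shift passes 41.7 or a number of a turn 0.125, either way. A call with a gripper value outside its range is refused whole. The fingers move at their own pace and stop on an object; the grip force is fixed at half the most. Time passes only in rows, so rows that do not move let the fingers close. It gives the time, the measured TCP pose, the force, the opening and the grip force at its end, in the units of the state.
- sense(): the state, without advancing time (a new reading comes with each control period).
- capture(name): name is "side" or "top" or "wrist"; returns a dict with "frame" (400x640x3 uint8, red, green, blue), "z_map" (400x640 float32, m along the optical axis (not along the pixel's ray), 0 where there is no reading), "fx", "fy", "cx", "cy" (pixels), "R" (3x3) and "t" (3): a world point X has camera coordinates R X + t; the wrist camera has in their place "T_tool_cam" (4x4, takes a point from camera to tool coordinates, whose origin is the TCP and whose axes are the flange's). Camera axes: x right, y down, z forward; pixel columns grow to the right and rows downward; lengths in m; the calibration is good to about 2 mm. A picture is of the moment at which its call begins: read the wrist's pose just before it.
- finish_job(): hands the job in; it is judged then, once.
Trained networks look in a picture, given as the dict that the camera call returned (one of the last four; its "shot" number tells which), for a name from the list of things; names that differ only in an ending like _2 or _b are one class to them, and where a whole thing is asked for, a point or a joint stands for the part that bears it (a point fixed in the world has none). Each returns a list of dicts, best first, with "p" (0 to 1); they miss things now and then, are a little off and sometimes report something else, mostly with a low value. They report only what shows in the picture. A call takes as long as a camera call.
- search_frame(label, picture): "xy" ([column, row] in pixels, amid what is visible of it).
- masks_of(label, picture): "region" (400x640 bool, what is visible of it) and "xy" ([column, row] in pixels, amid what is visible of it).
The state is a dict: "time_s": time; "joints": joint angles; "joint_velocities": joint speeds; "effort": joint torques, N m; "tcp_pos": TCP position; "ee_rot": TCP orientation; "wrist_force": force on the tool from outside, world axes, zero at the start; "moment": the same for the moment, N m; "gripper_width": opening from 0.0 (shut) to 1.0 (fully open); "gripper_force": force on a finger pad.
Only numpy, scipy, OpenCV 4.12 (cv2) and the standard library are available. Lean on these libraries where they do the work, as an engineer would, in place of code of your own. Each camera call takes 0.05 s, during which the arm holds its last target. There are 200 camera calls.

### The job

Stack the three domed metal covers hollow side up, each cupped inside the next larger one, in the largest where it stands. Set the middle-sized one in the largest first. Then turn the smallest over: lay it on its side in the wooden V-rest, let go, take it again the other way and set it hollow side up in the middle one; leave the pliers, the black tape and the wood block where they are.

Things in the scene. Friction and masses are not known exactly. Their poses are not given: they have to be found in the camera images.
- large_dome: largest cover: shallow spun aluminium dome standing hollow side up on its crown; rim 150 mm across, 30 mm high, wall 4 mm; loose, 0.45 kg. Origin: under its crown; z points up out of its hollow; inner floor 5 mm above the origin. Keep the gripper off the tall things behind it: a packet 178 mm high (x 0.44 to 0.52, y -0.03 to 0.05) and a cabinet 170 mm high (x over 0.55, y -0.22 to 0)
- medium_dome: middle-sized cover: spun aluminium dome standing hollow side up on its crown on the bench; rolled rim 130 mm across outside, 114 mm inside (8 mm thick, 10 mm tall), 44 mm high, flat of the crown 44 mm across, wall 4 mm; loose, about 0.16 kg. Origin: under the middle of its crown; z points up out of its hollow; inner floor 5 mm above the origin
- small_dome: smallest cover: plain aluminium bell-shaped dome, standing mouth down on the bench; 64 mm across, 66 mm high, the first 44 mm from the mouth cylindrical, then domed to a 32 mm flat on the crown, wall 4 mm; about 0.10 kg. Origin: centre of its mouth; z points from the mouth to the crown
- small_crown (a point): middle of the outside of the smallest cover's crown, 66 mm from its mouth along its axis
- v_rest: fixed wooden V-rest, 60 mm by 56 mm, 42 mm high, with an open 90 degree groove along its own y for a round thing lying on its side. Origin: centre of its underside
- v_rest_seat (a point): point above the V-rest's middle, 61 mm over the bench, where the axis of the smallest cover runs when it lies in the groove
- pliers: blue-handled pliers, 179 mm long, bystander. Origin: centre of its underside
- elec_tape: black roll of tape, 60 mm across, 19 mm high, bystander. Origin: centre of its underside
- wood_block: wooden block, 45 x 90 x 40 mm, bystander. Origin: centre of its underside

How it is judged (in metres and radians):
On the way, in this order (a step that is already met when the one before it is completed fails the run):
1. the middle-sized cover is set hollow side up in the largest and let go (horizontal distance between medium_dome and large_dome below 0.018 m and z of medium_dome in the frame of large_dome below 0.013 m and angle between medium_dome's own z axis and vertical below 0.15 rad and contact force between the fingers and medium_dome below 0.1 N), for 0.2 s.
2. the smallest cover lies on its side in the V-rest, let go (horizontal distance between each of small_dome, small_crown and v_rest_seat below 0.05 m and height (world z) of small_dome between 0.045 and 0.075 m and angle between small_dome's own z axis and vertical between 1.35 and 1.8 rad and linear speed of small_dome below 0.05 m/s and contact force between the fingers and small_dome below 0.1 N), for 0.2 s.
At the end, for the whole second after the job is handed in: Largest cover hollow side up on the bench, the middle one hollow side up in it and the smallest hollow side up in that: each crown within 18 mm sideways and 13 mm in height of the next, middle tilted under 0.15 rad, smallest under 0.19 rad; all let go and at rest (horizontal distance between medium_dome and large_dome below 0.018 m and z of medium_dome in the frame of large_dome below 0.013 m and angle between medium_dome's own z axis and vertical below 0.15 rad and height (world z) of large_dome below 0.01 m and angle between large_dome's own z axis and vertical below 0.1 rad and horizontal distance between small_crown and medium_dome below 0.018 m and z of small_crown in the frame of medium_dome below 0.013 m and angle between small_dome's own z axis and vertical above 2.95 rad and linear speed of each of small_dome, medium_dome below 0.03 m/s); the robot touches nothing.
It fails at once if the pliers, the tape or the wood block is moved more than 3 cm (distance of any of pliers, elec_tape, wood_block from where it was at the start of the episode above 0.03 m).
It also fails if it takes over 64 s, if anything falls off the work surface, if the arm or the gripper's body presses on something with over 40 N, if the wrist force passes 120 N, or if a joint passes its speed limit or range.

## Working session

There is one attempt and no reset: what is moved stays moved. The work goes in short steps, Python scripts to look and compute and a tool call to move; the robot and the scene stay as the last step left them, time stands still between calls to the robot, and variables do not carry over. Pictures are saved under pics/ and viewed, at most 10 in all, crops included, and the job is handed in when it is done.

Besides the shell and the picture viewer there is one more tool, called after "Call:" as name(argument=value, ...), one argument or row to a line, values as JSON. drive_tool: Moves the arm, as the interface text tells. Its arguments: {"type":"object","properties":{"rows":{"type":"array"}},"required":["rows"]}

```bash
ls; mkdir -p pics
cat > h.py <<'E'
import numpy as np, cv2
from station import sense, capture, finish_job, search_frame, masks_of
def cloud(c, m=None, s=None):
    z=c["z_map"]; v,u=np.nonzero((z>0) if m is None else (m&(z>0)))
    d=z[v,u]; P=np.c_[(u-c["cx"])/c["fx"]*d,(v-c["cy"])/c["fy"]*d,d]
    if "R" in c: return (P-c["t"])@c["R"]
    T=c["T_tool_cam"]; P=P@T[:3,:3].T+T[:3,3]
    return P@np.array(s["ee_rot"]).T+np.array(s["tcp_pos"])
def save(c,n): cv2.imwrite(f"pics/{n}.png",c["frame"][:,:,::-1])
E
python3 - <<'E'
from h import *
s=sense(); print(s["tcp_pos"],s["ee_rot"],s["gripper_width"],s["time_s"])
im=[]
for cam in ("top","side"):
    c=capture(cam); im.append(c["frame"])
    for n in ["large_dome","medium_dome","small_dome","v_rest","pliers","elec_tape","wood_block"]:
        r=masks_of(n,c)
        for q in r[:1]:
            P=cloud(c,q["region"])
            print(cam,n,round(q["p"],2),q["xy"],len(P),np.percentile(P,[2,50,98],axis=0).round(3).tolist() if len(P) else 0)
cv2.imwrite("pics/a.png",cv2.resize(np.vstack(im),None,fx=.75,fy=.75)[:,:,::-1])
E
```

```text
pics
[ 0.14591097 -0.60715096  0.24044462] [[-9.72373385e-01 -2.33430211e-01 -5.80925237e-04]
 [-2.33430922e-01  9.72371110e-01  2.10464305e-03]
 [ 7.35876473e-05  2.18210480e-03 -9.99997616e-01]] 0.9973588818202943 0.0
top large_dome 0.95 [312.7, 199.6] 2095 [[0.383, -0.2, 0.0], [0.45, -0.134, 0.014], [0.515, -0.067, 0.032]]
top medium_dome 0.59 [367.1, 169.6] 1568 [[0.478, -0.36, -0.0], [0.539, -0.306, 0.016], [0.591, -0.243, 0.046]]
top small_dome 0.98 [395.9, 222.5] 456 [[0.357, -0.404, -0.001], [0.385, -0.367, 0.06], [0.414, -0.342, 0.068]]
top v_rest 0.67 [360.1, 214.7] 425 [[0.376, -0.296, -0.0], [0.406, -0.27, 0.029], [0.436, -0.244, 0.042]]
top pliers 0.8 [201.7, 231.2] 423 [[0.353, 0.096, 0.0], [0.368, 0.184, 0.01], [0.394, 0.253, 0.016]]
top elec_tape 0.76 [443.7, 215.5] 256 [[0.357, -0.519, 0.002], [0.385, -0.49, 0.017], [0.411, -0.464, 0.023]]
top wood_block 0.56 [255.3, 228.2] 572 [[0.349, -0.021, -0.002], [0.371, 0.02, 0.038], [0.394, 0.068, 0.044]]
side large_dome 0.98 [324.8, 212.8] 1100 [[0.38, -0.202, 0.002], [0.447, -0.149, 0.013], [0.509, -0.061, 0.031]]
side medium_dome 0.73 [317.7, 175.2] 741 [[0.474, -0.361, 0.0], [0.541, -0.322, 0.025], [0.592, -0.24, 0.044]]
side small_dome 0.75 [368.0, 176.1] 348 [[0.356, -0.433, 0.003], [0.38, -0.354, 0.045], [0.413, -0.341, 0.067]]
side v_rest 0.65 [351.9, 192.6] 291 [[0.376, -0.297, 0.0], [0.407, -0.257, 0.022], [0.434, -0.241, 0.041]]
side pliers 0.64 [302.4, 301.9] 441 [[0.353, 0.099, 0.0], [0.372, 0.183, 0.01], [0.394, 0.258, 0.014]]
side elec_tape 0.68 [376.6, 162.4] 142 [[0.357, -0.52, 0.001], [0.384, -0.49, 0.014], [0.409, -0.464, 0.02]]
side wood_block 0.66 [323.3, 257.0] 517 [[0.35, -0.016, 0.007], [0.367, 0.037, 0.037], [0.392, 0.069, 0.042]]
```

View pics/a.png

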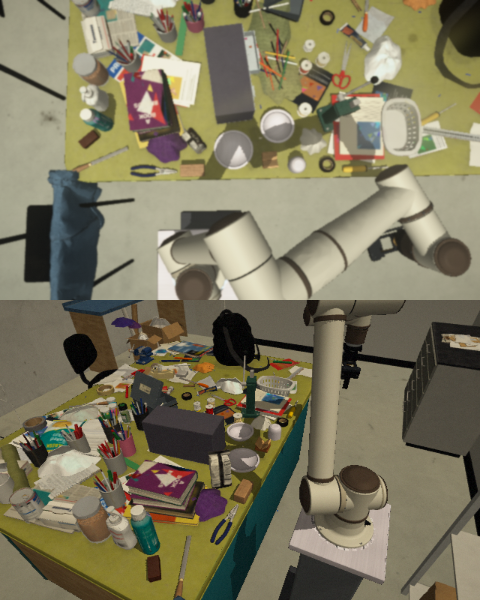

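The top view (upper half) shows the large dome at about (233,150), the medium dome at (277,126), the small dome at (297,160) and the V-rest near (270,160). All are in the cleared strip near the robot. Next I'll take a closer wrist look.

Call:
drive_tool(
  rows=[
    [100,40,40,15,0,0,-0.1],
    [100,40,40,15,0,0,-0.1],
    [100,40,40,15,0,0,0],
    [100,40,40,15,0,0,0],
    [100,40,40,15,0,0,0],
  ],
)

```text
time_s: 1.22
tcp_pos: [0.2893, -0.4639, 0.2956]
ee_rot: [[-0.999, -0.035, 0.0], [-0.035, 0.999, -0.0], [-0.0, -0.0, -1.0]]
wrist_force: [0.7, -0.0, -0.3]
gripper_width: 0.999
gripper_force: 0.0
```

Call:
drive_tool(
  rows=[
    [100,30,25,10,0,0,0],
    [100,20,25,10,0,0,0],
    [100,0,20,0,0,0,0],
    [100,0,20,0,0,0,0],
    [100,0,0,0,0,0,0],
  ],
)

```text
time_s: 1.63
tcp_pos: [0.3386, -0.3726, 0.3157]
ee_rot: [[-0.999, -0.039, 0.001], [-0.039, 0.999, 0.0], [-0.001, 0.0, -1.0]]
wrist_force: [-0.8, 0.2, -0.5]
gripper_width: 1.001
gripper_force: 0.0
```

```bash
cat >> h.py <<'E'
def hmap(P,x0,x1,y0,y1,r=.002):
    H=np.zeros((int((x1-x0)/r),int((y1-y0)/r)))
    i=((P[:,0]-x0)/r).astype(int); j=((P[:,1]-y0)/r).astype(int)
    k=(i>=0)&(j>=0)&(i<H.shape[0])&(j<H.shape[1]); np.maximum.at(H,(i[k],j[k]),P[k,2]); return H
E
python3 - <<'E'
from h import *
s=sense(); print(s["tcp_pos"],s["joints"],s["ee_rot"])
c=capture("wrist"); save(c,"w1"); P=cloud(c,None,s)
print(np.percentile(P,[1,50,99],axis=0))
for n in ["large_dome","medium_dome","small_dome","v_rest"]:
    for q in masks_of(n,c)[:1]:
        P1=cloud(c,q["region"],s); print(n,q["p"],np.percentile(P1,[1,50,99],axis=0).round(4).tolist())
t=capture("top"); sd=capture("side")
H=np.maximum(hmap(P,.3,.7,-.5,0),0)
for q in (t,sd): H=np.maximum(H,hmap(cloud(q),.3,.7,-.5,0)*(hmap(cloud(q),.3,.7,-.5,0)<.25))
G=cv2.applyColorMap((np.clip(H/.15,0,1)*255).astype(np.uint8),cv2.COLORMAP_JET)[::-1,::-1]
cv2.imwrite("pics/b.png",np.vstack([cv2.resize(G,(500,400)),c["frame"][::2,::2,::-1][:,:].copy() if 0 else cv2.resize(c["frame"],(500,312))[:,:,::-1]])[:600*2:1])
I=cv2.imread("pics/b.png"); cv2.imwrite("pics/b.png",cv2.resize(I,None,fx=.84,fy=.84)[:600])
E
```

```text
[ 0.33857962 -0.37261081  0.31569415] [-2.92649984e+01  7.34376001e+00 -8.84024017e+00 -5.41151406e-02
 -7.37627257e+01 -5.84844279e+01] [[-9.99238168e-01 -3.90065312e-02  1.25453476e-03]
 [-3.90061379e-02  9.99238914e-01  3.36480302e-04]
 [-1.26670489e-03  2.87289405e-04 -9.99999156e-01]]
[[-1.19083845e-02 -1.42718261e+00 -8.34394425e-01]
 [ 3.15696583e-01 -3.73040448e-01  6.23378818e-04]
 [ 6.48518825e-01  6.82875163e-01  4.03885372e-01]]
large_dome 0.65 [[0.3776, -0.2059, 0.0036], [0.4418, -0.1318, 0.0143], [0.5144, -0.0621, 0.0317]]
medium_dome 0.58 [[0.4724, -0.3575, 0.0041], [0.5255, -0.2986, 0.0328], [0.5975, -0.2494, 0.0458]]
small_dome 0.93 [[0.3571, -0.4013, 0.0047], [0.3788, -0.3721, 0.0622], [0.4132, -0.3431, 0.0676]]
v_rest 0.68 [[0.3775, -0.2996, 0.0032], [0.411, -0.2721, 0.0294], [0.4389, -0.2429, 0.0423]]
```

View pics/b.png

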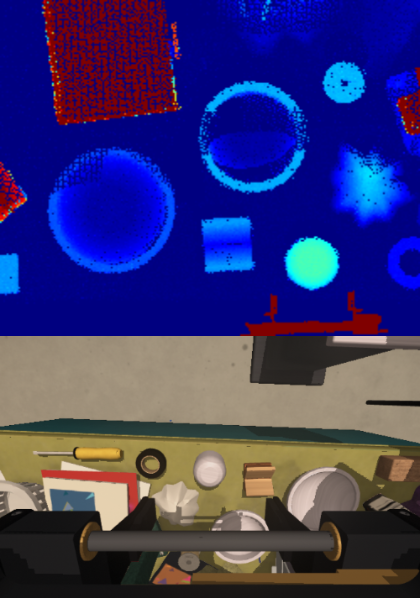

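The height map (top) shows the V-rest at about (228,245) with its groove running along world y. The medium rim is centred at (252,137) and the small dome at (312,263). I'll fit circles and the V-rest yaw.

```bash
cat >> h.py <<'E'
from scipy.optimize import least_squares
def circ(P,r=None):
    c=P[:,:2].mean(0)
    f=lambda p: np.hypot(P[:,0]-p[0],P[:,1]-p[1])-(p[2] if r is None else r)
    return least_squares(f,[*c,.05],loss="soft_l1",f_scale=.002).x
def near(P,c,r,z0,z1): return P[(np.hypot(P[:,0]-c[0],P[:,1]-c[1])<r)&(P[:,2]>z0)&(P[:,2]<z1)]
E
python3 - <<'E'
from h import *
s=sense(); c=capture("wrist"); Pw=cloud(c,None,s); Pt=cloud(capture("top")); Ps=cloud(capture("side"))
for n,P in (("w",Pw),("t",Pt),("s",Ps)):
    M=near(P,(.535,-.302),.08,.037,.055); M=M[np.hypot(M[:,0]-.535,M[:,1]+.302)>.045]
    L=near(P,(.449,-.134),.085,.024,.04)
    S=near(P,(.385,-.372),.045,.01,.075); V=near(P,(.407,-.271),.045,.037,.05)
    mc=circ(M); print(n,"M",mc,M[:,2].max(),"L",circ(L,.073),"S",[S[:,:2].min(0),S[:,:2].max(0)])
    if len(V)>20:
        r=cv2.minAreaRect(V[:,:2].astype(np.float32)*1000); print("V",r)
    Q=near(P,mc[:2],.062,0,.06); a=np.hypot(*(Q[:,:2]-mc[:2]).T)
    print([(k,round(float(np.median(Q[(a>k/1000)&(a<k/1000+.004)][:,2]))*1000)) for k in range(0,60,6) if ((a>k/1000)&(a<k/1000+.004)).sum()>3])
E
```

```text
w M [ 0.53455586 -0.30173779  0.05977174] 0.046540757116613096 L [ 0.45246613 -0.13392929  0.05      ] S [array([ 0.35660552, -0.40334345]), array([ 0.41665641, -0.3401876 ])]
V ((408.86004638671875, -270.684814453125), (62.49824523925781, 55.909915924072266), 4.370996952056885)
[(0, 6), (6, 5), (12, 5), (18, 5), (24, 6), (30, 8), (36, 12), (42, 15), (48, 1), (54, 36)]
t M [ 0.52607057 -0.2977771   0.06842743] 0.04749887191420395 L [ 0.44882897 -0.13318279  0.05      ] S [array([ 0.37968737, -0.34192968]), array([ 0.37968737, -0.34192968])]
[]
s M [ 0.53342465 -0.30005838  0.06015927] 0.04847302556712754 L [ 0.45015016 -0.13129791  0.05      ] S [array([ 0.35435157, -0.39139929]), array([ 0.41580242, -0.33868183])]
V ((406.5157470703125, -270.76806640625), (61.992244720458984, 53.846168518066406), 5.281319618225098)
[(6, 3), (12, 4), (18, 5), (24, 5), (30, 5), (36, 7), (42, 11), (48, 18), (54, 32)]
```

Call:
drive_tool(
  rows=[
    [60,10,5.5,-10,0,0,0.12],
    [60,10,5.5,-10,0,0,0.12],
    [60,10,5.5,-10,0,0,0.12],
    [60,10,5.5,-10,0,0,0.12],
    [60,10,5.5,-10,0,0,0.12],
  ],
)

```text
time_s: 2.55
tcp_pos: [0.3888, -0.3478, 0.2644]
ee_rot: [[-0.801, -0.598, -0.0], [-0.598, 0.801, -0.0], [0.0, 0.0, -1.0]]
wrist_force: [0.1, 0.2, -0.2]
gripper_width: 0.703
gripper_force: 0.0
```

Call:
drive_tool(
  rows=[
    [60,10,5.5,-10,0,0,0.12],
    [60,10,5.5,-10,0,0,0.12],
    [60,10,5.5,-10,0,0,0.12],
    [60,10,5.5,-10,0,0,0.12],
    [60,10,5.5,-10,0,0,0.12],
  ],
)

```text
time_s: 2.97
tcp_pos: [0.4389, -0.3203, 0.2143]
ee_rot: [[-0.324, -0.946, -0.0], [-0.946, 0.324, -0.0], [0.0, 0.0, -1.0]]
wrist_force: [-0.6, -1.1, -0.6]
gripper_width: 0.602
gripper_force: 0.0
```

Call:
drive_tool(
  rows=[
    [60,12,5.5,-10,0,0,0.12],
    [60,12,5.5,-10,0,0,0.12],
    [60,10,5.5,-10,0,0,0.09],
    [60,0,0,0,0,0,0],
    [60,0,0,0,0,0,0],
  ],
)

```text
time_s: 3.38
tcp_pos: [0.4723, -0.3038, 0.1842]
ee_rot: [[-0.006, -1.0, -0.002], [-1.0, 0.006, 0.0], [-0.0, 0.002, -1.0]]
wrist_force: [0.5, -0.1, -0.4]
gripper_width: 0.601
gripper_force: 0.0
```

Run:
```python
from h import *
s=sense(); print(s["joints"]); c=capture("wrist"); save(c,"w2"); P=cloud(c,None,s)
M=near(P,(.535,-.302),.08,.037,.055); M=M[np.hypot(M[:,0]-.535,M[:,1]+.302)>.045]
print(len(M)); print(circ(M),M.min(0),M.max(0),len(M), circ(near(P,(.449,-.134),.085,.024,.04),.073))
```

```text
[-1.62102020e+01  1.87387594e+01 -1.33287068e+01  7.02155060e-03
 -5.80487618e+01  1.58441910e+01]
4960
[ 0.53551081 -0.30216949  0.05937897] [ 0.47195043 -0.36577255  0.03700024] [ 0.60068271 -0.23837115  0.04670218] 4960 [ 0.44748371 -0.13267007  0.05      ]
```

View pics/w2.png

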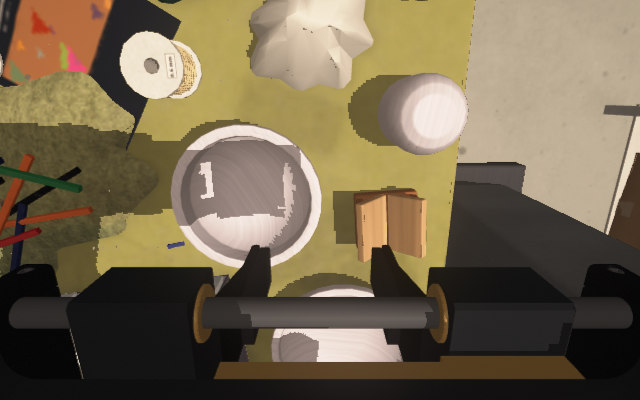

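The wrist view shows the medium cover clear at about (246,195), the V-rest at (390,225) and the small cover at (423,113). Nothing is in the way of a near-side rim pinch.

Call:
drive_tool(
  rows=[
    [60,3,2,-40,0,0,0],
    [60,0,0,-40,0,0,0],
    [60,0,0,-30,0,0,0],
    [60,0,0,-20,0,0,0],
    [60,0,0,0,0,0,0],
  ],
)

```text
time_s: 3.85
tcp_pos: [0.4761, -0.3025, 0.053]
ee_rot: [[-0.007, -1.0, 0.001], [-1.0, 0.007, -0.0], [0.0, -0.001, -1.0]]
wrist_force: [2.1, -0.5, -2.1]
gripper_width: 0.6
gripper_force: 1.4
```

Call:
drive_tool(
  rows=[
    [0,0,0,0,0,0,0],
    [0,0,0,0,0,0,0],
    [0,0,0,0,0,0,0],
    [0,0,0,0,0,0,0],
    [0,0,0,0,0,0,0],
  ],
)

```text
time_s: 4.27
tcp_pos: [0.4754, -0.302, 0.0558]
ee_rot: [[-0.005, -1.0, 0.001], [-1.0, 0.005, -0.0], [0.0, -0.001, -1.0]]
wrist_force: [0.3, -0.2, -0.0]
gripper_width: 0.307
gripper_force: 0.0
```

Call:
drive_tool(
  rows=[
    [0,0,0,0,0,0,0],
    [0,0,0,0,0,0,0],
    [0,0,0,0,0,0,0],
    [0,0,0,10,0,0,0],
    [0,0,0,10,0,0,0],
  ],
)

```text
time_s: 4.68
tcp_pos: [0.4745, -0.3015, 0.0748]
ee_rot: [[-0.005, -1.0, -0.003], [-1.0, 0.005, 0.001], [-0.001, 0.003, -1.0]]
wrist_force: [-0.3, -0.3, -1.3]
gripper_width: 0.107
gripper_force: 29.7
```

Run:
```python
from h import *
s=sense(); print(s["tcp_pos"],s["gripper_width"],s["gripper_force"],s["wrist_force"],s["moment"]); c=capture("wrist"); save(c,"w3"); P=cloud(c,None,s)
c=capture("side"); 
for q in masks_of("medium_dome",c)[:1]:
    Q=cloud(c,q["region"]); print(q["p"],np.percentile(Q,[1,50,99],axis=0))
```

```text
[ 0.47450894 -0.3014737   0.07481404] 0.1066220563279411 29.670855078147724 [-0.3328775  -0.27257065 -1.272749  ] [-0.03659401  0.14059064 -0.0285359 ]
0.62 [[ 0.47428497 -0.39566701 -0.00178997]
 [ 0.54974436 -0.31795636  0.04280288]
 [ 0.63160363 -0.23958     0.06665133]]
```

View pics/w3.png

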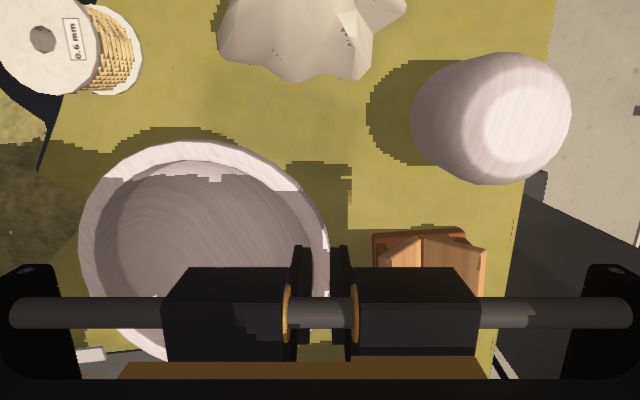

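The rim is pinched at about (320,300) and the cover hangs nearly level. Next I'll carry it over and check the tilt.

Call:
drive_tool(
  rows=[
    [0,0,0,30,0,0,0],
    [0,0,0,20,0,0,0],
    [0,-9,18,0,0,0,0],
    [0,-16,30,0,0,0,0],
    [0,-16,30,0,0,0,0],
  ],
)

```text
time_s: 5.25
tcp_pos: [0.4338, -0.2233, 0.1248]
ee_rot: [[-0.007, -1.0, 0.0], [-1.0, 0.007, 0.0], [-0.0, -0.0, -1.0]]
wrist_force: [-0.6, 0.3, -2.2]
gripper_width: 0.102
gripper_force: 30.0
```

Call:
drive_tool(
  rows=[
    [0,-16,30,0,0,0,0],
    [0,-16,30,0,0,0,0],
    [0,-13,30,0,0,0,0],
    [0,0,0,0,0,0,0],
    [0,0,0,0,0,0,0],
  ],
)

```text
time_s: 5.67
tcp_pos: [0.3888, -0.1327, 0.1253]
ee_rot: [[-0.002, -1.0, 0.0], [-1.0, 0.002, 0.0], [-0.0, -0.0, -1.0]]
wrist_force: [0.1, -0.1, -0.8]
gripper_width: 0.098
gripper_force: 30.0
```

Run:
```python
from h import *
s=sense(); tp=s["tcp_pos"]; print(tp)
c=capture("wrist"); P=cloud(c,None,s)
ctr=(tp[0]+.061,tp[1]); r=np.hypot(P[:,0]-ctr[0],P[:,1]-ctr[1])
k=(r>.05)&(r<.07)&(P[:,2]>tp[2]-.06)&(P[:,2]<tp[2]+.02)&(P[:,0]>tp[0]+.04)
Q=P[k]; b=np.round(np.degrees(np.arctan2(Q[:,1]-ctr[1],Q[:,0]-ctr[0]))/30)
T=np.array([Q[b==i][Q[b==i][:,2]>np.percentile(Q[b==i][:,2],85)].mean(0) for i in np.unique(b) if (b==i).sum()>20])
print(T.round(4)); A=np.c_[T[:,:2]-ctr,np.ones(len(T))]; print("plane",np.linalg.lstsq(A,T[:,2],rcond=None)[0])
print("circ",circ(Q[Q[:,2]>np.median(T[:,2])-.008]))
for cam in ("side","top"):
    c=capture(cam)
    for n in ("medium_dome","large_dome"):
        for q in masks_of(n,c)[:1]:
            Q=cloud(c,q["region"]); print(cam,n,q["p"],np.percentile(Q,[2,50,98],axis=0).round(3).tolist())
```

```text
[ 0.38883381 -0.13270093  0.12527949]
[[ 0.431  -0.1896  0.1118]
 [ 0.4404 -0.1919  0.111 ]
 [ 0.4718 -0.1871  0.1089]
 [ 0.4969 -0.1652  0.1073]
 [ 0.5064 -0.1329  0.1066]
 [ 0.4996 -0.1045  0.1068]
 [ 0.4807 -0.083   0.1085]]
plane [-0.07010618  0.00078368  0.11051328]
circ [ 0.44587439 -0.13291635  0.06024565]
side medium_dome 0.56 [[0.389, -0.189, 0.068], [0.461, -0.147, 0.088], [0.506, -0.072, 0.113]]
side large_dome 0.78 [[0.378, -0.188, 0.001], [0.433, -0.133, 0.01], [0.509, -0.061, 0.031]]
top medium_dome 0.84 [[0.418, -0.197, 0.033], [0.477, -0.139, 0.104], [0.511, -0.076, 0.459]]
top large_dome 0.36 [[0.429, -0.207, 0.024], [0.452, -0.204, 0.029], [0.484, -0.066, 0.035]]
```

Call:
drive_tool(
  rows=[
    [0,0,0,-10,0,-0.07,0],
    [0,0,0,-20,0,0,0],
    [0,0,0,-20,0,0,0],
    [0,0,0,-9,0,0,0],
    [0,0,0,-5,0,0,0],
  ],
)

```text
time_s: 6.43
tcp_pos: [0.3883, -0.1344, 0.0595]
ee_rot: [[-0.006, -0.998, 0.066], [-1.0, 0.006, -0.0], [-0.0, -0.066, -0.998]]
wrist_force: [-4.4, 0.9, 7.9]
gripper_width: 0.102
gripper_force: 30.2
```

Call:
drive_tool(
  rows=[
    [0,0,0,0,0,0,0],
    [0,0,0,0,0,0,0],
    [25,0,0,0,0,0,0],
    [45,0,0,0,0,0,0],
    [45,0,0,0,0,0,0],
  ],
)

```text
time_s: 6.85
tcp_pos: [0.3904, -0.1338, 0.0617]
ee_rot: [[-0.005, -0.997, 0.073], [-1.0, 0.005, 0.0], [-0.0, -0.073, -0.997]]
wrist_force: [-0.1, -0.6, -0.2]
gripper_width: 0.249
gripper_force: 0.0
```

Call:
drive_tool(
  rows=[
    [45,0,0,0,0,0,0],
    [45,0,0,0,0,0,0],
    [45,0,0,10,0,0.03,0],
    [45,0,0,40,0,0.04,0],
    [45,0,0,40,0,0,0],
  ],
)

```text
time_s: 7.27
tcp_pos: [0.3894, -0.1338, 0.1514]
ee_rot: [[-0.004, -1.0, -0.005], [-1.0, 0.004, -0.001], [0.001, 0.005, -1.0]]
wrist_force: [2.0, 0.3, 0.1]
gripper_width: 0.448
gripper_force: 0.0
```

```bash
cat > chk.py <<'E'
from h import *
s=sense(); tp=s["tcp_pos"]; print(tp,s["time_s"])
c=capture("wrist"); save(c,"w4"); P=cloud(c,None,s)
Q=near(P,(.449,-.133),.075,.04,.062); Q=Q[np.hypot(Q[:,0]-.449,Q[:,1]+.133)>.05]
print(len(Q),"M circ",circ(Q),circ(Q,.0605)); A=np.c_[Q[:,:2]-[.449,-.133],np.ones(len(Q))]; print("plane",np.linalg.lstsq(A,Q[:,2],rcond=None)[0])
Q=near(P,(.449,-.133),.085,.022,.036);Q=Q[np.hypot(Q[:,0]-.449,Q[:,1]+.133)>.066]; print(len(Q),"L circ",circ(Q,.073))
Q=near(P,(.449,-.133),.01,0,.03); print("floor",np.median(Q[:,2]) if len(Q) else None)
t=capture("top"); P=cloud(t); Q=near(P,(.449,-.133),.09,.022,.036);print("top L",Q.min(0),Q.max(0)); Q=near(P,(.449,-.133),.09,.041,.06);print("top M",Q.min(0),Q.max(0))
E
python3 chk.py
```

```text
[ 0.38939988 -0.13382828  0.15139842] 7.2667
6055 M circ [ 0.44933896 -0.13549338  0.05890651] [ 0.44923202 -0.13459868  0.05      ]
plane [-0.00704011 -0.01313521  0.04792817]
3179 L circ [ 0.45184609 -0.13070874  0.05      ]
floor 0.010215963429982211
top L [ 0.4244479  -0.20731014  0.02328929] [ 0.52363704 -0.0676544   0.034595  ]
top M [ 0.4532407  -0.19788138  0.04177129] [ 0.49513763 -0.07968804  0.05402581]
```

Step 1 is done: the medium cover is centred, level, and its floor is at 10 mm. Next, the small dome.

Call:
drive_tool(
  rows=[
    [100,0,-30,12,0,0,0],
    [100,0,-40,12,0,0,0],
    [100,0,-40,0,0,0,0],
    [100,0,-40,0,-0.12,0,0],
    [100,0,-40,0,-0.12,0,0],
  ],
)

```text
time_s: 7.78
tcp_pos: [0.3909, -0.3259, 0.1763]
ee_rot: [[-0.009, -1.0, 0.004], [-0.971, 0.007, -0.241], [0.241, -0.006, -0.971]]
wrist_force: [-1.3, -2.2, -0.2]
gripper_width: 0.746
gripper_force: 0.0
```

Call:
drive_tool(
  rows=[
    [100,0,-30,0,-0.12,0,0],
    [100,0,-18,0,-0.12,0,0],
    [100,0,0,-10,-0.12,0,0],
    [100,0,0,0,0,0,0],
    [100,0,0,0,0,0,0],
  ],
)

```text
time_s: 8.2
tcp_pos: [0.3852, -0.3663, 0.1719]
ee_rot: [[-0.012, -1.0, -0.015], [-0.884, 0.018, -0.467], [0.467, 0.007, -0.884]]
wrist_force: [-0.0, -0.8, -0.3]
gripper_width: 0.995
gripper_force: 0.0
```

Run:
```python
from h import *
s=sense(); print(s["joints"],s["tcp_pos"]); c=capture("wrist"); save(c,"w5"); P=cloud(c,None,s)
r=masks_of("small_dome",c)
for q in r[:1]:
    Q=cloud(c,q["region"],s); print(q["p"],len(Q),np.percentile(Q,[1,50,99],axis=0).round(4).tolist())
S=near(P,(.386,-.372),.045,.008,.04); print("cyl",len(S),circ(S,.032)); 
S=near(P,(.386,-.372),.03,.062,.075); print("flat",len(S),(S.min(0)+S.max(0))/2)
# known-radius fit
f=lambda p:np.hypot(Q[k,0]-p[0],Q[k,1]-p[1])-.032
k=(Q[:,2]>.008)&(Q[:,2]<.04); print(least_squares(f,[.386,-.372],loss="soft_l1",f_scale=.002).x,k.sum())
V=near(P,(.407,-.271),.05,.036,.05); print("V",len(V),cv2.minAreaRect(V[:,:2].astype(np.float32)*1000) if len(V) else 0)
```

```text
[-17.88555014  11.26774016 -46.12408834  50.72894209 -35.47118454
 -25.94231527] [ 0.38522615 -0.36630331  0.17185275]
0.8 4100 [[0.3593, -0.4011, 0.0465], [0.3882, -0.3738, 0.0642], [0.4173, -0.3519, 0.0674]]h.py:16: RuntimeWarning: Mean of empty slice.
  c=P[:,:2].mean(0)
  ret = um.true_divide(
Traceback (most recent call last):
  File "h.py", line 18, in circ
    return least_squares(f,[*c,.05],loss="soft_l1",f_scale=.002).x
           ~~~~~~~~~~~~~^^^^^^^^^^^^^^^^^^^^^^^^^^^^^^^^^^^^^^^^
ValueError: Initial guess is outside of provided bounds
```

View pics/w5.png

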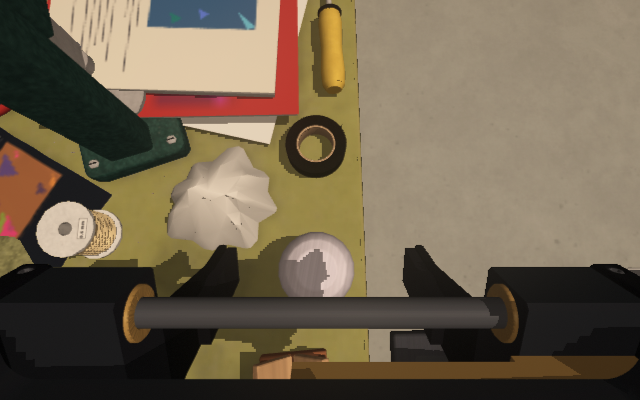

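The dome is centred between the fingers at (315,270), so I'll descend and grip.

Call:
drive_tool(
  rows=[
    [100,2,-6,-35,0,0,0],
    [100,0,0,-35,0,0,0],
    [100,0,0,-35,0,0,0],
    [100,0,0,-25,0,0,0],
    [100,0,0,-10,0,0,0],
  ],
)

```text
time_s: 8.72
tcp_pos: [0.3903, -0.3768, 0.0557]
ee_rot: [[-0.013, -1.0, -0.014], [-0.879, 0.018, -0.477], [0.477, 0.006, -0.879]]
wrist_force: [-0.5, 0.1, 0.5]
gripper_width: 1.001
gripper_force: 0.0
```

Call:
drive_tool(
  rows=[
    [40,0,0,0,0,0,0],
    [40,0,0,0,0,0,0],
    [40,0,0,0,0,0,0],
    [40,0,0,0,0,0,0],
    [40,0,0,0,0,0,0],
  ],
)

```text
time_s: 9.13
tcp_pos: [0.3911, -0.3764, 0.0588]
ee_rot: [[-0.014, -1.0, -0.011], [-0.877, 0.018, -0.48], [0.48, 0.003, -0.877]]
wrist_force: [-0.5, 1.6, 4.2]
gripper_width: 0.706
gripper_force: 30.2
```

Call:
drive_tool(
  rows=[
    [40,0,0,0,0,0,0],
    [40,0,0,0,0,0,0],
  ],
)

```text
time_s: 9.3
tcp_pos: [0.3911, -0.3764, 0.0587]
ee_rot: [[-0.014, -1.0, -0.011], [-0.877, 0.017, -0.48], [0.48, 0.003, -0.877]]
wrist_force: [-0.3, 2.1, 5.7]
gripper_width: 0.701
gripper_force: 29.7
```

The descent fell short, so the fingers are on the domed part. I'll reopen and go lower.

Call:
drive_tool(
  rows=[
    [100,0,0,0,0,0,0],
    [100,0,0,0,0,0,0],
    [100,0,0,0,0,0,0],
    [100,-2,4,-5,0,0,0],
    [100,0,0,-8,0,0,0],
  ],
)

```text
time_s: 9.72
tcp_pos: [0.3884, -0.3714, 0.0445]
ee_rot: [[-0.013, -1.0, -0.012], [-0.878, 0.017, -0.478], [0.478, 0.004, -0.878]]
wrist_force: [0.4, -0.4, -0.2]
gripper_width: 0.963
gripper_force: 0.0
```

Call:
drive_tool(
  rows=[
    [100,0,0,-8,0,0,0],
    [100,0,0,-4,0,0,0],
    [100,0,0,0,0,0,0],
  ],
)

```text
time_s: 9.97
tcp_pos: [0.3876, -0.372, 0.0311]
ee_rot: [[-0.013, -1.0, -0.015], [-0.879, 0.018, -0.476], [0.477, 0.007, -0.879]]
wrist_force: [-0.8, -0.8, -0.2]
gripper_width: 1.0
gripper_force: 0.0
```

Run:
```python
from h import *
s=sense(); print(s["joints"],s["tcp_pos"],s["wrist_force"]); c=capture("wrist")
for cam in ("wrist","side","top"):
    c=capture(cam); 
    for q in masks_of("small_dome",c)[:1]:
        Q=cloud(c,q["region"],s); print(cam,q["p"],len(Q),np.percentile(Q,[2,50,98],axis=0).round(4).tolist())
```

```text
[-37.19006601  24.5130282  -55.93822964 108.06134959 -24.10675172
 -69.86633497] [ 0.38755307 -0.37199247  0.03111308] [-0.83104963 -0.82918135 -0.1982428 ]
wrist 0.77 12854 [[0.3644, -0.3988, 0.0478], [0.3905, -0.377, 0.0633], [0.4165, -0.3454, 0.0666]]
top 0.7 92 [[0.3651, -0.3966, 0.0466], [0.3872, -0.3872, 0.0622], [0.4095, -0.3533, 0.0689]]
```

Call:
drive_tool(
  rows=[
    [40,0,0,0,0,0,0],
    [40,0,0,0,0,0,0],
    [40,0,0,0,0,0,0],
    [40,0,0,0,0,0,0],
    [40,0,0,0,0,0,0],
  ],
)

```text
time_s: 10.73
tcp_pos: [0.3884, -0.3722, 0.0324]
ee_rot: [[-0.013, -1.0, -0.013], [-0.878, 0.018, -0.478], [0.478, 0.005, -0.878]]
wrist_force: [0.3, 0.4, 0.5]
gripper_width: 0.731
gripper_force: 30.0
```

Call:
drive_tool(
  rows=[
    [40,0,0,0,0,0,0],
    [40,0,0,10,0,0,0],
    [40,0,0,20,0,0,0],
    [40,0,0,25,0,0,0],
    [40,0,0,25,0,0,0],
  ],
)

```text
time_s: 11.15
tcp_pos: [0.3869, -0.3725, 0.1078]
ee_rot: [[-0.013, -1.0, -0.016], [-0.879, 0.019, -0.477], [0.478, 0.008, -0.879]]
wrist_force: [1.1, -1.2, 0.1]
gripper_width: 0.727
gripper_force: 30.0
```

Call:
drive_tool(
  rows=[
    [40,0,5,20,0.06,0,0],
    [40,0,5,10,0.1,0,0],
    [40,0,5,10,0.1,0,0],
    [40,0,5,0,0.1,0,0],
    [40,0,5,0,0.1,0,0],
  ],
)

```text
time_s: 11.57
tcp_pos: [0.3852, -0.3697, 0.1356]
ee_rot: [[-0.022, -0.999, -0.031], [-0.974, 0.028, -0.226], [0.227, 0.025, -0.974]]
wrist_force: [-1.6, -1.6, -0.1]
gripper_width: 0.728
gripper_force: 30.0
```

Run:
```python
from h import *
s=sense(); print(s["joints"],s["tcp_pos"],s["wrist_force"])
```

```text
[-20.24862864  16.5173939  -33.4728078   20.75092194 -38.97813089
   2.7262276 ] [ 0.38518284 -0.36965393  0.13564417] [-1.64478321 -1.64546777 -0.08779567]
```

Call:
drive_tool(
  rows=[
    [40,2,6,5,0.1,0,0],
    [40,2,6,5,0.1,0,0],
    [40,2,6,5,0.1,0,0],
    [40,2,6,5,0.1,0,0],
    [40,2,6,5,0.1,0,0],
  ],
)

```text
time_s: 11.98
tcp_pos: [0.3962, -0.3409, 0.1617]
ee_rot: [[-0.022, -0.999, -0.029], [-0.963, 0.014, 0.268], [-0.268, 0.034, -0.963]]
wrist_force: [-0.3, -0.9, -1.1]
gripper_width: 0.73
gripper_force: 30.0
```

Call:
drive_tool(
  rows=[
    [40,2,6,0,0.1,0,0],
    [40,2,6,0,0.1,0,0],
    [40,2,6,0,0.1,0,0],
    [40,2,6,0,0.1,0,0],
    [40,2,6,0,0.1,0,0],
  ],
)

```text
time_s: 12.4
tcp_pos: [0.4057, -0.3116, 0.161]
ee_rot: [[-0.023, -0.999, -0.03], [-0.717, -0.004, 0.697], [-0.696, 0.038, -0.717]]
wrist_force: [0.1, -0.9, -1.1]
gripper_width: 0.73
gripper_force: 30.0
```

```bash
cat > st.py <<'E'
from h import *
from scipy.spatial.transform import Rotation as R
s=sense(); print(s["time_s"],np.round(s["joints"],1),np.round(s["tcp_pos"],4),s["wrist_force"]); 
z=np.array(s["ee_rot"])[:,2]; y=np.array(s["ee_rot"])[:,1]; print("tilt",np.degrees(np.arctan2(z[1],-z[2])),"z",z,"y",y)
E
python3 st.py
```

```text
12.4 [-39.1  33.    5.8 -31.6 -94.8  45. ] [ 0.4057 -0.3116  0.161 ] [ 0.09106481 -0.9168997  -1.12410018]
tilt 44.190376886494384 z [-0.03011724  0.69672849 -0.71670243] y [-0.99927356 -0.00423593  0.03787355]
```

```bash
cat >> st.py <<'E'
G=np.array([[-.013,-1,-.013],[-.878,.018,-.478],[.478,.005,-.878]])
Rn=np.array(s["ee_rot"]); print("dome axis",Rn@G.T@[0,0,1])
D=R.from_euler("z",4.6,degrees=True).as_matrix()@R.from_euler("x",90,degrees=True).as_matrix()@G
print("rotvec",R.from_matrix(D@Rn.T).as_rotvec().round(3))
E
python3 st.py
```

```text
12.4 [-39.1  33.    5.8 -31.6 -94.8  45. ] [ 0.4057 -0.3116  0.161 ] [ 0.09106481 -0.9168997  -1.12410018]
tilt 44.190376886494384 z [-0.03011724  0.69672849 -0.71670243] y [-0.99927356 -0.00423593  0.03787355]
dome axis [ 0.01028446 -0.95462891  0.29659883]
rotvec [ 0.302 -0.006  0.072]
```

Call:
drive_tool(
  rows=[
    [40,0,10,0,0.1,0,0.024],
    [40,1,10,-10,0.1,0,0.024],
    [40,1,10,-10,0.1,0,0.024],
    [40,0,11,-15,0,0,0],
    [40,0,0,-10,0,0,0],
  ],
)

```text
time_s: 12.82
tcp_pos: [0.4069, -0.269, 0.1131]
ee_rot: [[0.016, -0.996, -0.089], [-0.48, -0.086, 0.873], [-0.877, 0.029, -0.479]]
wrist_force: [-0.8, -0.3, -0.4]
gripper_width: 0.734
gripper_force: 30.0
```

```bash
python3 st.py
python3 - <<'E'
from h import *
s=sense(); tp=s["tcp_pos"]; c=capture("wrist"); P=cloud(c,None,s)
for n in ("v_rest","small_dome"):
    for cam in ("top","side"):
        c=capture(cam)
        for q in masks_of(n,c)[:1]:
            Q=cloud(c,q["region"]); print(cam,n,q["p"],len(Q),np.percentile(Q,[2,50,98],axis=0).round(4).tolist())
save(c,"s1"); u=c["frame"][150:300,260:460]; cv2.imwrite("pics/s1c.png",cv2.resize(u,None,fx=4,fy=4)[:,:,::-1])
E
```

```text
12.8167 [ -39.7   42.3    6.8  -39.2 -103.4   52.3] [ 0.4069 -0.269   0.1131] [-0.77065259 -0.31890567 -0.37444044]
tilt 61.25210234694852 z [-0.08917959  0.87325107 -0.47904026] y [-0.9958828  -0.08602978  0.02857134]
dome axis [ 0.0810934  -0.99640101  0.0013775 ]
rotvec [ 0.002 -0.011 -0.001]
side v_rest 0.62 290 [[0.3768, -0.2933, 0.0009], [0.4091, -0.2556, 0.0232], [0.4337, -0.2421, 0.0416]]
top small_dome 0.75 218 [[0.3693, -0.3183, 0.0427], [0.4153, -0.2849, 0.142], [0.4343, -0.2258, 0.5862]]
side small_dome 0.91 366 [[0.3756, -0.2965, 0.0871], [0.4073, -0.2629, 0.1096], [0.4331, -0.2386, 0.1488]]
```

View pics/s1c.png

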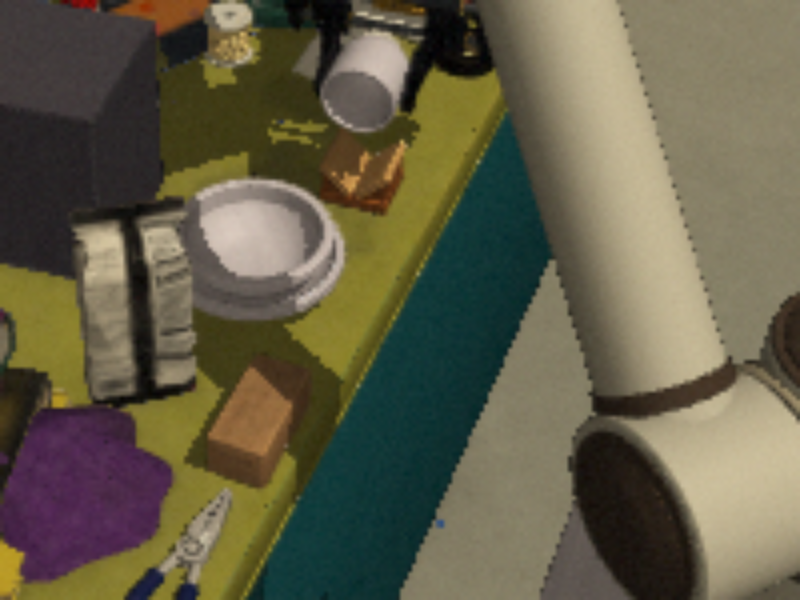

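The side view shows the cover on its side at (365,85), mouth toward us, directly above the V-rest at (365,170). I'll lower it.

Call:
drive_tool(
  rows=[
    [40,1,-2,-20,0,0,0],
    [40,0,0,-15,0,0,0],
    [40,0,0,-9,0,0,0],
    [40,0,0,-4,0,0,0],
    [40,0,0,0,0,0,0],
  ],
)

```text
time_s: 13.68
tcp_pos: [0.408, -0.2721, 0.0668]
ee_rot: [[0.018, -0.996, -0.089], [-0.482, -0.087, 0.872], [-0.876, 0.027, -0.482]]
wrist_force: [0.8, -0.1, -1.1]
gripper_width: 0.733
gripper_force: 30.0
```

Call:
drive_tool(
  rows=[
    [40,0,0,-2,0,0,0],
    [40,0,0,-2,0,0,0],
    [40,0,0,0,0,0,0],
  ],
)

```text
time_s: 13.93
tcp_pos: [0.4086, -0.2726, 0.0641]
ee_rot: [[0.02, -0.996, -0.088], [-0.484, -0.087, 0.871], [-0.875, 0.025, -0.484]]
wrist_force: [0.2, -0.5, -0.9]
gripper_width: 0.732
gripper_force: 30.0
```

Call:
drive_tool(
  rows=[
    [40,0,0,-1,0,0,0],
    [40,0,0,-1,0,0,0],
    [40,0,0,0,0,0,0],
  ],
)

```text
time_s: 14.18
tcp_pos: [0.4085, -0.2726, 0.0621]
ee_rot: [[0.02, -0.996, -0.088], [-0.484, -0.087, 0.871], [-0.875, 0.025, -0.484]]
wrist_force: [-1.0, -0.4, -0.7]
gripper_width: 0.733
gripper_force: 30.0
```

Call:
drive_tool(
  rows=[
    [40,0,0,-1,0,0,0],
    [40,0,0,0,0,0,0],
  ],
)

```text
time_s: 14.35
tcp_pos: [0.4081, -0.2725, 0.0616]
ee_rot: [[0.02, -0.996, -0.089], [-0.483, -0.088, 0.871], [-0.876, 0.025, -0.483]]
wrist_force: [-1.4, -1.5, 2.6]
gripper_width: 0.73
gripper_force: 30.0
```

Call:
drive_tool(
  rows=[
    [40,0,0,-1,0,0,0],
    [40,0,0,0,0,0,0],
  ],
)

```text
time_s: 14.52
tcp_pos: [0.408, -0.2725, 0.0613]
ee_rot: [[0.021, -0.996, -0.089], [-0.482, -0.088, 0.872], [-0.876, 0.025, -0.482]]
wrist_force: [-1.5, -1.0, 5.7]
gripper_width: 0.728
gripper_force: 30.0
```

Run:
```python
from h import *
c=capture("side")
for q in masks_of("small_dome",c)[:1]:
    Q=cloud(c,q["region"]); print(q["p"],len(Q),np.percentile(Q,[1,2,50,98,99],axis=0).round(4).tolist())
print(sense()["wrist_force"],sense()["tcp_pos"])
```

```text
0.62 385 [[0.3742, -0.298, 0.0298], [0.3753, -0.2969, 0.0308], [0.408, -0.2637, 0.0647], [0.4342, -0.2399, 0.0933], [0.4391, -0.2387, 0.094]]
[-1.38485522 -0.91436527  5.5512701 ] [ 0.40797436 -0.27254426  0.06133563]
```

It has touched down. I'll release and back off along the tool axis.

Call:
drive_tool(
  rows=[
    [100,0,0,0,0,0,0],
    [100,0,0,0,0,0,0],
    [100,0,0,0,0,0,0],
    [100,0,0,0,0,0,0],
    [100,0,0,0,0,0,0],
  ],
)

```text
time_s: 15.03
tcp_pos: [0.4086, -0.2725, 0.0597]
ee_rot: [[0.02, -0.996, -0.088], [-0.484, -0.086, 0.871], [-0.875, 0.025, -0.484]]
wrist_force: [-0.8, -0.1, 0.9]
gripper_width: 0.972
gripper_force: 0.0
```

Call:
drive_tool(
  rows=[
    [100,1,-9,6,0,0,0],
    [100,2,-20,14,0,0,0],
    [100,3,-26,20,0,0,0],
    [100,0,-10,35,0,0,0],
    [100,0,0,40,0,0,0],
  ],
)

```text
time_s: 15.45
tcp_pos: [0.4138, -0.3397, 0.1742]
ee_rot: [[0.016, -0.996, -0.088], [-0.482, -0.085, 0.872], [-0.876, 0.029, -0.482]]
wrist_force: [0.7, 1.0, 0.4]
gripper_width: 0.999
gripper_force: 0.0
```

```bash
python3 st.py
cat > sd.py <<'E'
from h import *
s=sense()
for cam in ("wrist","top","side"):
    c=capture(cam)
    for q in masks_of("small_dome",c)[:1]:
        Q=cloud(c,q["region"],s); print(cam,q["p"],len(Q),np.percentile(Q,[2,50,98],axis=0).round(4).tolist())
E
python3 sd.py
```

```text
15.45 [ -43.6   42.5   18.2  -38.7 -114.1   47.6] [ 0.4138 -0.3397  0.1742] [0.72443348 1.00521228 0.36819705]
tilt 61.07113048694825 z [-0.08797411  0.87182747 -0.48184793] y [-0.99599597 -0.08470464  0.02858583]
dome axis [ 0.07985807 -0.99649121  0.00457853]
rotvec [ 0.005 -0.01   0.   ]
wrist 0.63 7833 [[0.3818, -0.3075, 0.0411], [0.4098, -0.3019, 0.0744], [0.436, -0.2475, 0.0932]]
top 0.52 82 [[0.3739, -0.3095, -0.0028], [0.4239, -0.2917, 0.0818], [0.4454, -0.2175, 0.5972]]
side 0.83 396 [[0.375, -0.2993, 0.0287], [0.4075, -0.2654, 0.0614], [0.4341, -0.2393, 0.0931]]
```

Step 2 is done. Before committing to the regrasp tilt, I'll fit a quick kinematic model to check joint limits.

```bash
cat > kin.py <<'E'
import numpy as np, itertools
from scipy.optimize import least_squares
from scipy.spatial.transform import Rotation as R
S=[([-61.673,22.042,.453,0,-68.411,-14.817],[.1459,-.60715,.24044],[-.00058,.0021,-1]),
([-29.265,7.3438,-8.8402,-.054,-73.7627,-58.484],[.33858,-.37261,.31569],[.00125,.00034,-1]),
([-16.2102,18.7388,-13.3287,.007,-58.0488,15.844],[.4723,-.3038,.1842],[-.002,0,-1]),
([-17.8856,11.2677,-46.1241,50.7289,-35.4712,-25.9423],[.38523,-.3663,.17185],[-.015,-.467,-.884]),
([-37.19,24.513,-55.938,108.061,-24.1068,-69.866],[.38755,-.37199,.03111],[-.015,-.476,-.879]),
([-20.2486,16.5174,-33.4728,20.7509,-38.978,2.726],[.38518,-.36965,.13564],[-.031,-.226,-.974]),
([-39.1,33,5.8,-31.6,-94.8,45],[.4057,-.3116,.161],[-.0301,.6967,-.7167]),
([-39.7,42.3,6.8,-39.2,-103.4,52.3],[.4069,-.269,.1131],[-.0892,.8733,-.479]),
([-43.6,42.5,18.2,-38.7,-114.1,47.6],[.4138,-.3397,.1742],[-.088,.8718,-.4818])]
def fk(j,p,s4):
    A=R.from_euler("ZY",[j[0],j[1]],degrees=True); B=A*R.from_euler("Y",-j[2],degrees=True)
    C=B*R.from_euler("XY",[s4*j[3],-j[4]],degrees=True)
    x=R.from_euler("Z",j[0],degrees=True).apply([p[0],0,p[1]])+A.apply([p[2],0,p[3]])+B.apply([p[4],0,p[5]])+C.apply([p[6],0,0])
    return x,C.apply([1,0,0]),C
def fit(s4):
    return least_squares(lambda p:np.concatenate([np.r_[fk(j,p,s4)[0]-x] for j,x,z in S]),[0,.2,0,.3,.3,.05,.2])
b=min(((fit(s),s) for s in (1,-1)),key=lambda t:t[0].cost); P,S4=b[0].x,b[1]
LO=[-179.8,-69.2,-61.2,-181,-171,-9.2]; 
lo=np.array([-179.8,-69.2,-61.2,-181,-171]); hi=np.array([179.8,118,80.6,117.6,-9.2])
def ik(x,z,j0):
    z=np.array(z)/np.linalg.norm(z)
    f=lambda j:np.r_[(fk(j,P,S4)[0]-x)*10,fk(j,P,S4)[1]-z]
    r=least_squares(f,np.clip(j0,lo+1,hi-1),bounds=(lo,hi),x_scale=30); return r.x.round(1),round(float(np.abs(r.fun).max()),4)
if __name__=="__main__":
    print(P.round(4),S4,b[0].cost,[np.abs(fk(j,P,S4)[1]-z).max().round(3) for j,x,z in S])
    d=np.pi/180
    j=np.array([-20.,17,-34,20,-39])
    for name,pos,sg in (("regrasp",[.407,-.262,.064],-1),("above",[.407,-.23,.13],-1),("hi",[.407,-.25,.2],-1),("final",[.449,-.134,.055],1),("finalhi",[.449,-.134,.13],1)):
        for a in (20,30,40,45,50,60):
            tl=a if sg>0 else -(90-a)
            zz=[0,np.sin(tl*d),-np.cos(tl*d)]
            for j0 in (j,[-40,24,-55,100,-25]):
                q,e=ik(pos,zz,j0)
                if e<.003: print(name,"elev",a,"tilt",tl,q,e); break
            else: print(name,a,"no")
E
python3 kin.py
```

```text
[-0.0139  0.1352  0.2226  0.3859  0.2151  0.0754  0.1843] -1 0.07409781930057674 [np.float64(0.002), np.float64(0.0), np.float64(0.0), np.float64(0.0), np.float64(0.0), np.float64(0.0), np.float64(0.001), np.float64(0.0), np.float64(0.001)]
regrasp 20 no
regrasp 30 no
regrasp 40 no
regrasp 45 no
regrasp 50 no
regrasp elev 60 tilt -30 [-22.7  20.1 -59.4  93.9 -27.5] 0.0
above 20 no
above 30 no
above 40 no
above 45 no
above elev 50 tilt -40 [-15.3  13.5 -61.2  86.4 -38.4] 0.0001
above elev 60 tilt -30 [-18.7  12.1 -57.7  72.7 -29.7] 0.0
hi 20 no
hi elev 30 tilt -60 [-12.5  10.8 -60.7  91.4 -57.7] 0.0
hi elev 40 tilt -50 [-15.    8.6 -57.1  83.5 -48.1] 0.0
hi elev 45 tilt -45 [-16.4   7.8 -55.1  77.9 -43.9] 0.0
hi elev 50 tilt -40 [-17.9   7.2 -53.   71.1 -40.3] 0.0
hi elev 60 tilt -30 [-21.2   6.6 -48.5  53.3 -35.5] 0.0
final elev 20 tilt 20 [-23.7  23.2 -45.8 -34.  -34.1] 0.0
final elev 30 tilt 30 [-26.7  25.6 -42.9 -40.3 -43.7] 0.0
final elev 40 tilt 40 [-29.3  28.5 -39.9 -44.2 -53.4] 0.0
final elev 45 tilt 45 [-30.5  30.  -38.4 -45.8 -58.2] 0.0
final elev 50 tilt 50 [-31.5  31.7 -37.  -47.1 -63. ] 0.0
final elev 60 tilt 60 [-33.2  35.2 -34.3 -49.5 -72.4] 0.0
finalhi elev 20 tilt 20 [-23.7  16.5 -40.2 -26.4 -44.7] 0.0
finalhi elev 30 tilt 30 [-26.7  18.9 -37.8 -34.  -53.1] 0.0
finalhi elev 40 tilt 40 [-29.3  21.7 -35.6 -39.5 -61.7] 0.0
finalhi elev 45 tilt 45 [-30.5  23.2 -34.6 -41.9 -65.9] 0.0
finalhi elev 50 tilt 50 [-31.5  24.8 -33.7 -44.  -70.2] 0.0
finalhi elev 60 tilt 60 [-33.2  28.  -32.1 -47.7 -78.6] 0.0
```

```bash
sed -i 's/apply(\[p\[0\],0,p\[1\]\])/apply([p[0],p[7],p[1]])/; s/\[0,.2,0,.3,.3,.05,.2\]/[0,.2,0,.3,.3,.05,.2,-.16]/; s/C.apply(\[p\[6\],0,0\])/C.apply([p[6],p[8],p[9]])/; s/-.16\])/-.16])/' kin.py
sed -i 's/C.apply(\[p\[6\],p\[8\],p\[9\]\])/C.apply([p[6],0,0])/' kin.py; python3 kin.py
```

```text
[-0.0508  0.1339  0.2328  0.458   0.2325  0.0629  0.2323 -0.1143] -1 0.01703741117721521 [np.float64(0.002), np.float64(0.0), np.float64(0.0), np.float64(0.0), np.float64(0.0), np.float64(0.0), np.float64(0.001), np.float64(0.0), np.float64(0.001)]
regrasp 20 no
regrasp 30 no
regrasp 40 no
regrasp 45 no
regrasp 50 no
regrasp 60 no
above 20 no
above 30 no
above 40 no
above 45 no
above 50 no
above elev 60 tilt -30 [  0.1  12.2 -59.4  61.3 -34.7] 0.0
hi 20 no
hi 30 no
hi elev 40 tilt -50 [  6.    9.9 -59.7  68.5 -55. ] 0.0
hi elev 45 tilt -45 [  4.1   8.7 -57.5  64.8 -51.2] 0.0
hi elev 50 tilt -40 [  1.9   7.7 -55.2  60.2 -47.8] 0.0
hi elev 60 tilt -30 [ -2.7   6.6 -50.4  47.9 -42.3] 0.0
final elev 20 tilt 20 [-12.1  22.6 -46.  -39.2 -31.9] 0.0
final elev 30 tilt 30 [-16.3  25.3 -42.7 -46.6 -41.4] 0.0
final elev 40 tilt 40 [-19.8  28.6 -39.3 -51.  -51.1] 0.0
final elev 45 tilt 45 [-21.3  30.3 -37.7 -52.6 -56. ] 0.0
final elev 50 tilt 50 [-22.7  32.2 -36.1 -54.1 -60.8] 0.0
final elev 60 tilt 60 [-25.   36.1 -33.1 -56.5 -70.2] 0.0
finalhi elev 20 tilt 20 [-12.1  16.5 -39.8 -29.9 -42.1] 0.0
finalhi elev 30 tilt 30 [-16.3  19.2 -37.1 -38.8 -50. ] 0.0
finalhi elev 40 tilt 40 [-19.8  22.4 -34.6 -45.2 -58.4] 0.0
finalhi elev 45 tilt 45 [-21.3  24.1 -33.4 -47.8 -62.7] 0.0
finalhi elev 50 tilt 50 [-22.7  25.9 -32.4 -50.2 -67. ] 0.0
finalhi elev 60 tilt 60 [-25.   29.7 -30.5 -54.2 -75.4] 0.0
```

```bash
cat > kin2.py <<'E'
import kin; from kin import *
def fk2(j,p):
    _,z,C=kin.fk(j,p,-1); A=R.from_euler("ZY",[j[0],j[1]],degrees=True); B=A*R.from_euler("Y",-j[2],degrees=True)
    D=B*R.from_euler("X",-j[3],degrees=True)
    return _+D.apply([0,p[8],p[9]])+C.apply([0,0,p[10]]),z
r=least_squares(lambda p:np.concatenate([fk2(j,p)[0]-x for j,x,z in S]),[0,.2,0,.3,.3,.05,.2,-.1,0,0,0])
print(r.cost,r.x.round(4)); print((np.array([fk2(j,r.x)[0]-x for j,x,z in S])).round(4))
E
python3 kin2.py
```

```text
6.865033414848061e-07 [-0.000e+00  1.601e-01  5.000e-04  5.653e-01  4.213e-01 -3.000e-04
  2.876e-01 -0.000e+00 -1.597e-01  3.000e-04 -2.000e-04]
[[ 0.0002 -0.0004  0.0008]
 [-0.0001  0.0002 -0.0002]
 [-0.      0.0002 -0.0002]
 [-0.0001  0.     -0.    ]
 [ 0.     -0.0001  0.    ]
 [-0.      0.0001 -0.0001]
 [ 0.0001 -0.0002 -0.0001]
 [-0.0001 -0.      0.0003]
 [-0.0003  0.0002 -0.0004]]
```

```bash
cat >> kin2.py <<'E'
PP=r.x; d=np.pi/180
def sols(x,z):
    z=np.array(z)/np.linalg.norm(z); out=[]
    rng=np.random.default_rng(0)
    for k in range(25):
        j0=lo+(hi-lo)*rng.random(5); j0[0]=rng.uniform(-100,60)
        q=least_squares(lambda j:np.r_[(fk2(j,PP)[0]-x)*5,fk2(j,PP)[1]-z],j0,bounds=(lo,hi),x_scale=30)
        if np.abs(q.fun).max()<.002 and not any(np.abs(q.x-o).max()<2 for o in out): out.append(q.x)
    return [o.round(0).astype(int).tolist() for o in out]
if __name__=="__main__":
    for name,pos,tl in [("rg",[.407,-.262,.064],t) for t in (-20,-30,-40,-50,-60)]+[("hi",[.407,-.24,.17],t) for t in (-30,-45,-60)]+[("fin",[.449,-.134,.055],t) for t in (30,45,60)]:
        print(name,tl,sols(pos,[0.08*np.sin(tl*d)*-1,np.sin(tl*d),-np.cos(tl*d)]))
E
python3 kin2.py | tail -11
```

```text
rg -20 [[-13, 18, -56, 63, -21]]
rg -30 [[-18, 18, -61, 93, -28]]
rg -40 []
rg -50 []
rg -60 []
hi -30 [[1, 8, -52, 51, -40]]
hi -45 [[1, 10, -60, 74, -47]]
hi -60 []
fin 30 [[-16, 29, -15, -32, -62]]
fin 45 [[-24, 35, -8, -40, -76]]
fin 60 [[-29, 42, -3, -46, -89]]
```

```bash
cat > k3.py <<'E'
from kin2 import *
for pos,tl in [([.407,-.254,z],t) for z in (.064,.068) for t in (-24,-27,-30,-33)]+[([.407,-.254,.2],-28),([.407,-.254,.13],-28)]:
    print(pos,tl,sols(pos,[0.08*np.sin(tl*d)*-1,np.sin(tl*d),-np.cos(tl*d)]))
for h in (.063,.15):
  for yaw in (-30,0,30):
    z=R.from_euler("z",yaw,degrees=True).apply([0,np.sin(62*d),-np.cos(62*d)]); print("fin",h,yaw,sols([.449,-.13,h],z))
E
python3 k3.py | tail -16
```

```text
[0.407, -0.254, 0.064] -24 [[-14, 17, -59, 77, -23]]
[0.407, -0.254, 0.064] -27 [[-16, 18, -60, 86, -25]]
[0.407, -0.254, 0.064] -30 [[-16, 18, -61, 92, -28]]
[0.407, -0.254, 0.064] -33 []
[0.407, -0.254, 0.068] -24 [[-13, 17, -59, 75, -24]]
[0.407, -0.254, 0.068] -27 [[-15, 17, -60, 83, -26]]
[0.407, -0.254, 0.068] -30 [[-16, 18, -61, 90, -28]]
[0.407, -0.254, 0.068] -33 []
[0.407, -0.254, 0.2] -28 [[0, 6, -47, 43, -43]]
[0.407, -0.254, 0.13] -28 [[-5, 11, -55, 59, -33]]
fin 0.063 -30 [[-39, 35, -17, -65, -73]]
fin 0.063 0 [[-30, 41, -4, -50, -89]]
fin 0.063 30 [[-20, 47, 4, -35, -101]]
fin 0.15 -30 [[-39, 26, -15, -63, -78]]
fin 0.15 0 [[-30, 34, -2, -50, -95]]
fin 0.15 30 [[-20, 40, 6, -36, -108]]
```

Call:
drive_tool(
  rows=[
    [100,-1,6,8,-0.1,0,0],
    [100,-1,6,8,-0.1,0,0],
    [100,-1,6,8,-0.1,0,0],
    [100,-1,6,8,-0.1,0,0],
    [100,-1,6,0,-0.1,0,0],
  ],
)

```text
time_s: 16.17
tcp_pos: [0.4097, -0.3081, 0.2074]
ee_rot: [[0.021, -0.996, -0.087], [-0.847, -0.064, 0.528], [-0.531, 0.063, -0.845]]
wrist_force: [0.9, -0.0, 1.2]
gripper_width: 1.0
gripper_force: 0.0
```

Call:
drive_tool(
  rows=[
    [100,0,6,0,-0.1,0,0],
    [100,0,6,0,-0.1,0,0],
    [100,0,6,0,-0.1,0,0],
    [100,0,6,0,-0.1,0,0],
    [100,0,6,0,-0.1,0,0],
  ],
)

```text
time_s: 16.58
tcp_pos: [0.4095, -0.2771, 0.2064]
ee_rot: [[0.021, -0.996, -0.089], [-0.998, -0.026, 0.06], [-0.062, 0.087, -0.994]]
wrist_force: [-0.1, -0.6, -0.2]
gripper_width: 0.998
gripper_force: 0.0
```

Call:
drive_tool(
  rows=[
    [100,0,5,0,-0.1,0,0],
    [100,0,5,0,-0.1,0,0],
    [100,0,5,0,-0.1,0,0],
    [100,0,5,0,-0.1,0,0],
    [100,0,5,0,-0.1,0,0],
  ],
)

```text
time_s: 17.0
tcp_pos: [0.4093, -0.2516, 0.2064]
ee_rot: [[0.022, -0.996, -0.088], [-0.905, 0.017, -0.425], [0.425, 0.089, -0.901]]
wrist_force: [0.1, -1.4, 0.4]
gripper_width: 0.996
gripper_force: 0.0
```

```bash
python3 st.py; python3 sd.py
```

```text
17.0 [  0.8   8.7 -38.8  32.  -53.1 -22.6] [ 0.4093 -0.2516  0.2064] [ 0.10531092 -1.41673545  0.38921218]
tilt -25.255308988850597 z [-0.08774699 -0.42500686 -0.9009271 ] y [-0.9958947   0.01724427  0.08886161]
dome axis [ 0.08268878 -0.05936012  0.99450085]
rotvec [ 1.512 -0.006  0.002]
wrist 0.91 5390 [[0.3785, -0.3031, 0.0678], [0.4094, -0.27, 0.0885], [0.4372, -0.2414, 0.0938]]
top 0.86 233 [[0.378, -0.3042, 0.0289], [0.4013, -0.2846, 0.0862], [0.4305, -0.2283, 0.2988]]
side 0.64 402 [[0.3742, -0.2997, 0.03], [0.4068, -0.2647, 0.0586], [0.4338, -0.2397, 0.0926]]
```

```bash
cat > rv.py <<'E'
from h import *; import sys
from scipy.spatial.transform import Rotation as R
yaw,t=map(float,sys.argv[1:3]); s=sense(); Rn=np.array(s["ee_rot"])
D=R.from_euler("zx",[0,0]).as_matrix()
base=np.array([[0,-1,0],[-1,0,0],[0,0,-1.]])
D=R.from_euler("ZX",[yaw,t],degrees=True).as_matrix()@base
print(np.round(s["tcp_pos"],4),"rotvec",R.from_matrix(D@Rn.T).as_rotvec().round(3),np.round(s["joints"],1),s["time_s"])
E
python3 rv.py 4.6 -28
```

```text
[ 0.41   -0.2528  0.2069] rotvec [-0.051 -0.09   0.102] [  0.5   8.7 -38.4  31.6 -53.1 -22. ] 17.3
```

Call:
drive_tool(
  rows=[
    [100,-1,0,-15,-0.025,-0.045,0.05],
    [100,-1,0,-15,-0.025,-0.045,0.05],
    [100,-1,-1,-20,0,0,0],
    [100,0,0,-20,0,0,0],
    [100,0,0,0,0,0,0],
  ],
)

```text
time_s: 17.72
tcp_pos: [0.4041, -0.2547, 0.1343]
ee_rot: [[0.07, -0.997, 0.031], [-0.881, -0.076, -0.467], [0.468, 0.006, -0.884]]
wrist_force: [-0.7, -0.5, 0.1]
gripper_width: 0.999
gripper_force: 0.0
```

```bash
python3 rv.py 4.6 -28
python3 - <<'E'
from h import *
s=sense(); c=capture("wrist"); save(c,"w6")
for q in masks_of("small_dome",c)[:1]:
    Q=cloud(c,q["region"],s); print(q["p"],len(Q),np.percentile(Q,[2,50,98],axis=0).round(4).tolist())
E
```

```text
[ 0.4041 -0.2547  0.1343] rotvec [-0.001 -0.006  0.004] [ -4.5  10.8 -54.4  56.3 -33.9 -41.1] 17.7167
0.88 8476 [[0.3784, -0.3022, 0.0706], [0.4077, -0.2711, 0.0889], [0.4359, -0.2456, 0.0938]]
```

View pics/w6.png

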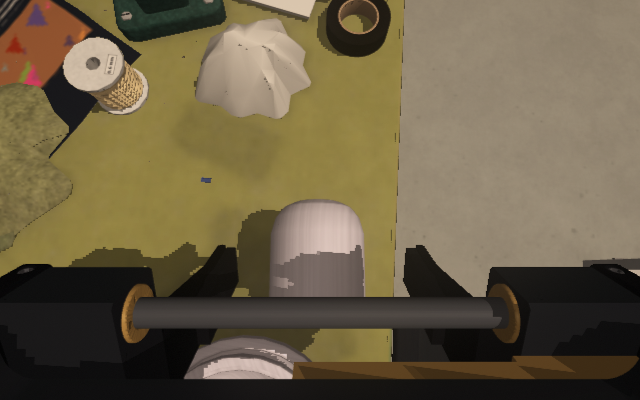

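The cover lies centred between the fingers (317,255), mouth toward the tool. I'll descend and grip.

Call:
drive_tool(
  rows=[
    [100,2,0,-14,0,0,0],
    [100,0,0,-14,0,0,0],
    [100,0,0,-14,0,0,0],
    [100,0,0,-12,0,0,0],
    [100,0,0,-10,0,0,0],
  ],
)

```text
time_s: 18.23
tcp_pos: [0.4105, -0.2545, 0.0741]
ee_rot: [[0.068, -0.997, 0.04], [-0.879, -0.079, -0.469], [0.471, -0.003, -0.882]]
wrist_force: [-0.1, -0.7, 0.1]
gripper_width: 0.996
gripper_force: 0.0
```

Call:
drive_tool(
  rows=[
    [100,0,0,-6,0,0,0],
    [100,0,0,0,0,0,0],
  ],
)

```text
time_s: 18.4
tcp_pos: [0.4097, -0.255, 0.0676]
ee_rot: [[0.068, -0.997, 0.038], [-0.88, -0.078, -0.469], [0.471, -0.001, -0.882]]
wrist_force: [0.2, -0.0, 0.2]
gripper_width: 1.002
gripper_force: 0.0
```

```bash
python3 rv.py 4.6 -28
```

```text
[ 0.4097 -0.255   0.0676] rotvec [0.001 0.002 0.003] [-15.1  17.6 -60.1  85.6 -26.4 -63.2] 18.4
```

Call:
drive_tool(
  rows=[
    [100,-2,0,-3,0,0,0],
    [100,0,0,0,0,0,0],
    [40,0,0,0,0,0,0],
    [40,0,0,0,0,0,0],
    [40,0,0,0,0,0,0],
  ],
)

```text
time_s: 18.82
tcp_pos: [0.4073, -0.2537, 0.0647]
ee_rot: [[0.069, -0.997, 0.039], [-0.88, -0.079, -0.469], [0.47, -0.002, -0.883]]
wrist_force: [0.6, 0.2, 0.4]
gripper_width: 0.853
gripper_force: 0.0
```

Call:
drive_tool(
  rows=[
    [40,0,0,0,0,0,0],
    [40,0,0,0,0,0,0],
    [40,0,0,0,0,0,0],
    [40,0,0,0,0,0,0],
  ],
)

```text
time_s: 19.15
tcp_pos: [0.4061, -0.2537, 0.0642]
ee_rot: [[0.069, -0.997, 0.037], [-0.88, -0.078, -0.469], [0.47, 0.0, -0.883]]
wrist_force: [-3.2, 2.8, 4.9]
gripper_width: 0.728
gripper_force: 30.0
```

```bash
python3 rv.py 4.6 -28; python3 sd.py
```

```text
[ 0.4061 -0.2537  0.0642] rotvec [0.001 0.    0.002] [-15.8  17.7 -60.7  87.6 -26.2 -64.6] 19.15
wrist 0.57 15996 [[0.3792, -0.3017, 0.0702], [0.4082, -0.2727, 0.0892], [0.4361, -0.25, 0.0937]]
top 0.7 370 [[0.3763, -0.3053, -0.0013], [0.4065, -0.2809, 0.0855], [0.4414, -0.2586, 0.0951]]
side 0.77 170 [[0.3694, -0.297, 0.0305], [0.4017, -0.2579, 0.0378], [0.4302, -0.1962, 0.1121]]
```

Gripped. I'll lift and turn it hollow side up.

Call:
drive_tool(
  rows=[
    [40,0,0,15,0,0,0],
    [40,0,0,20,0,0,0],
    [40,0,0,25,0,0,0],
    [40,0,0,25,0,0,0],
    [40,0,0,25,0,0,0],
  ],
)

```text
time_s: 19.87
tcp_pos: [0.4064, -0.2526, 0.1742]
ee_rot: [[0.071, -0.997, 0.037], [-0.881, -0.08, -0.466], [0.467, 0.001, -0.884]]
wrist_force: [1.2, 0.3, -0.3]
gripper_width: 0.729
gripper_force: 30.0
```

Call:
drive_tool(
  rows=[
    [40,0,0,0,0.098,0.008,0],
    [40,0,0,0,0.098,0.008,0],
    [40,0,0,0,0.098,0.008,0],
    [40,0,0,0,0.098,0.008,0],
    [40,0,0,0,0.098,0.008,0],
  ],
)

```text
time_s: 20.28
tcp_pos: [0.4074, -0.253, 0.1745]
ee_rot: [[0.081, -0.997, 0.001], [-0.997, -0.081, -0.005], [0.005, -0.001, -1.0]]
wrist_force: [0.4, -1.4, -1.2]
gripper_width: 0.726
gripper_force: 30.0
```

Call:
drive_tool(
  rows=[
    [40,2,5,0,0.098,0.008,0],
    [40,2,5,0,0.098,0.008,0],
    [40,2,5,0,0.098,0.008,0],
    [40,2,5,0,0.098,0.008,0],
    [40,2,5,0,0.098,0.008,0],
  ],
)

```text
time_s: 20.7
tcp_pos: [0.4172, -0.2294, 0.1743]
ee_rot: [[0.07, -0.997, -0.038], [-0.882, -0.08, 0.465], [-0.466, 0.001, -0.885]]
wrist_force: [0.0, 0.1, -2.3]
gripper_width: 0.726
gripper_force: 30.0
```

Call:
drive_tool(
  rows=[
    [40,3,10,0,0.098,0.008,0],
    [40,3,10,0,0.098,0.008,0],
    [40,3,10,0,0.098,0.008,0],
    [40,3,10,0,0.098,0.008,0],
    [40,3,10,0,0.098,0.008,0],
  ],
)

```text
time_s: 21.12
tcp_pos: [0.432, -0.1795, 0.1737]
ee_rot: [[0.043, -0.997, -0.068], [-0.559, -0.081, 0.826], [-0.828, 0.003, -0.56]]
wrist_force: [0.1, 1.3, -0.6]
gripper_width: 0.731
gripper_force: 30.0
```

```bash
python3 rv.py 4.6 62; python3 sd.py
```

```text
[ 0.432  -0.1795  0.1737] rotvec [ 0.106  0.006 -0.001] [-31.6  31.5   0.8 -42.3 -97.9  45.4] 21.1167
wrist 0.92 15877 [[0.4052, -0.2108, 0.1281], [0.4345, -0.2062, 0.1573], [0.4612, -0.1884, 0.1798]]
top 0.56 509 [[0.3989, -0.2059, 0.1172], [0.4328, -0.1797, 0.1277], [0.458, -0.1498, 0.1868]]
side 0.65 479 [[0.398, -0.2107, 0.1248], [0.4288, -0.1678, 0.1636], [0.4582, -0.1464, 0.1868]]
```

Call:
drive_tool(
  rows=[
    [40,6,15,-5,0.053,0.003,0],
    [40,6,15,-10,0.053,0.003,0],
    [40,5,16,-10,0,0,0],
    [40,0,0,-10,0,0,0],
    [40,0,0,0,0,0,0],
  ],
)

```text
time_s: 21.83
tcp_pos: [0.4477, -0.1323, 0.1383]
ee_rot: [[0.037, -0.996, -0.075], [-0.472, -0.084, 0.878], [-0.881, 0.003, -0.473]]
wrist_force: [-0.6, -1.1, -1.5]
gripper_width: 0.731
gripper_force: 30.0
```

```bash
python3 rv.py 4.6 62; python3 sd.py
python3 - <<'E'
from h import *
c=capture("side"); P=cloud(c); 
for q in masks_of("small_dome",c)[:1]:
    Q=cloud(c,q["region"]); k=(Q[:,2]>.095)&(Q[:,2]<.13)
    f=lambda p:np.hypot(Q[k,0]-p[0],Q[k,1]-p[1])-.032
    print("side fit",least_squares(f,[.445,-.131],loss="soft_l1",f_scale=.002).x,k.sum(),"rim top",np.percentile(Q[:,2],99))
Q=near(P,(.449,-.133),.075,.04,.055); print("M",circ(Q,.062)[:2],Q[:,:2].min(0),Q[:,:2].max(0))
u=c["frame"][150:270,270:430]; cv2.imwrite("pics/s2.png",cv2.resize(u,None,fx=4,fy=4)[:,:,::-1])
E
```

```text
[ 0.4477 -0.1323  0.1383] rotvec [ 0.004 -0.002 -0.004] [-29.1  35.6  -1.  -47.4 -96.5  47.7] 21.8333
wrist 0.85 15847 [[0.4209, -0.1616, 0.0907], [0.4501, -0.1571, 0.1194], [0.4767, -0.1402, 0.1419]]
top 0.71 503 [[0.4175, -0.1606, 0.0152], [0.4504, -0.1301, 0.0962], [0.4756, -0.101, 0.1542]]
side 0.93 463 [[0.416, -0.1623, 0.0991], [0.4452, -0.1162, 0.1316], [0.475, -0.0998, 0.1527]]
side fit [ 0.44628514 -0.13225289] 205 rim top 0.1531473025338914
M [ 0.44850531 -0.13406104] [ 0.38467989 -0.19718399] [ 0.51165228 -0.06985581]
```

View pics/s2.png

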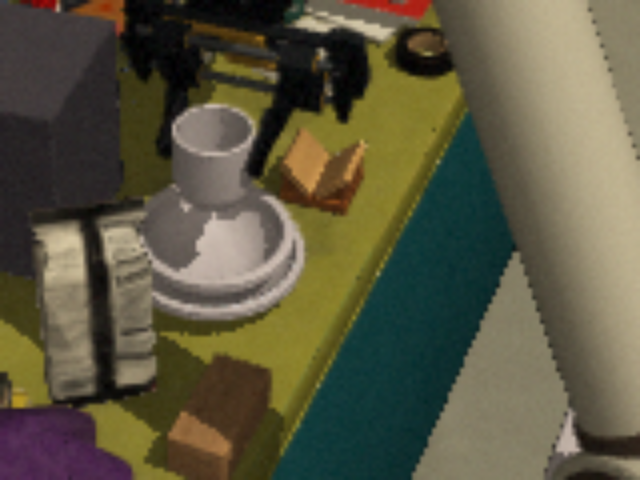

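The side view shows the cover mouth-up at (210,150), above the medium cover at (215,245). I'll yaw a little away from the cabinet while lowering.

Call:
drive_tool(
  rows=[
    [40,1,1,0,0,0,-0.08],
    [40,0,0,-10,0,0,-0.08],
    [40,0,0,-20,0,0,0],
    [40,0,0,-20,0,0,0],
    [40,0,0,-15,0,0,0],
  ],
)

```text
time_s: 22.65
tcp_pos: [0.4489, -0.1325, 0.0733]
ee_rot: [[-0.038, -0.997, 0.069], [-0.471, 0.079, 0.879], [-0.881, 0.001, -0.473]]
wrist_force: [0.5, -0.3, -0.5]
gripper_width: 0.729
gripper_force: 30.0
```

Call:
drive_tool(
  rows=[
    [40,0,0,-3,0,0,0],
    [40,0,0,0,0,0,0],
  ],
)

```text
time_s: 22.82
tcp_pos: [0.449, -0.132, 0.0702]
ee_rot: [[-0.04, -0.997, 0.067], [-0.47, 0.078, 0.88], [-0.882, 0.003, -0.471]]
wrist_force: [-0.3, 0.2, -0.8]
gripper_width: 0.724
gripper_force: 30.0
```

Call:
drive_tool(
  rows=[
    [40,0,0,-2,0,0,0],
    [40,0,0,0,0,0,0],
  ],
)

```text
time_s: 22.98
tcp_pos: [0.4497, -0.1324, 0.0696]
ee_rot: [[-0.036, -0.997, 0.068], [-0.471, 0.077, 0.878], [-0.881, -0.0, -0.473]]
wrist_force: [0.3, 0.2, -0.7]
gripper_width: 0.73
gripper_force: 30.0
```

Call:
drive_tool(
  rows=[
    [40,0,0,-3,0,0,0],
    [40,0,0,0,0,0,0],
  ],
)

```text
time_s: 23.15
tcp_pos: [0.4495, -0.1322, 0.0663]
ee_rot: [[-0.037, -0.997, 0.068], [-0.471, 0.078, 0.879], [-0.881, 0.0, -0.473]]
wrist_force: [0.4, -0.4, -0.7]
gripper_width: 0.729
gripper_force: 30.0
```

Call:
drive_tool(
  rows=[
    [40,0,0,-2,0,0,0],
    [40,0,0,0,0,0,0],
  ],
)

```text
time_s: 23.32
tcp_pos: [0.4493, -0.1321, 0.0641]
ee_rot: [[-0.038, -0.997, 0.068], [-0.471, 0.078, 0.879], [-0.881, 0.001, -0.472]]
wrist_force: [-0.3, 0.3, -2.5]
gripper_width: 0.732
gripper_force: 30.0
```

```bash
python3 rv.py -4.6 62
python3 - <<'E'
from h import *
c=capture("side")
for q in masks_of("small_dome",c)[:1]:
    Q=cloud(c,q["region"]); print(np.percentile(Q,[1,50,99],axis=0).round(4).tolist())
E
```

```text
[ 0.4493 -0.1321  0.0641] rotvec [ 0.003 -0.001 -0.002] [-31.9  40.4  -5.7 -51.6 -86.6  51.9] 23.3167
[[0.4157, -0.243, 0.0033], [0.4495, -0.1244, 0.0564], [0.4932, -0.0973, 0.0774]]
```

Call:
drive_tool(
  rows=[
    [40,0,0,-1,0,0,0],
    [40,0,0,0,0,0,0],
  ],
)

```text
time_s: 23.58
tcp_pos: [0.4493, -0.1321, 0.063]
ee_rot: [[-0.038, -0.997, 0.068], [-0.471, 0.078, 0.879], [-0.881, 0.001, -0.472]]
wrist_force: [-0.8, 0.6, -0.7]
gripper_width: 0.729
gripper_force: 30.0
```

Call:
drive_tool(
  rows=[
    [40,0,0,-1,0,0,0],
    [40,0,0,0,0,0,0],
  ],
)

```text
time_s: 23.75
tcp_pos: [0.4492, -0.132, 0.0629]
ee_rot: [[-0.037, -0.997, 0.067], [-0.469, 0.077, 0.88], [-0.882, 0.001, -0.471]]
wrist_force: [-0.6, 0.0, 3.4]
gripper_width: 0.73
gripper_force: 30.0
```

Contact with the floor. I'll open modestly, check the width, then back out along the tool axis.

Call:
drive_tool(
  rows=[
    [88,0,0,0,0,0,0],
    [88,0,0,0,0,0,0],
    [88,0,0,0,0,0,0],
    [88,0,0,0,0,0,0],
    [88,0,0,1,0,0,0],
  ],
)

```text
time_s: 24.17
tcp_pos: [0.4491, -0.1321, 0.0627]
ee_rot: [[-0.038, -0.997, 0.068], [-0.471, 0.078, 0.879], [-0.881, 0.002, -0.472]]
wrist_force: [-0.2, 0.0, -0.6]
gripper_width: 0.872
gripper_force: 0.0
```

Call:
drive_tool(
  rows=[
    [88,-0.4,-5,3,0,0,0],
    [88,-1,-13,8,0,0,0],
    [88,-2,-20,12,0,0,0],
    [88,-2,-25,20,0,0,0],
    [88,0,-20,30,0,0,0],
  ],
)

```text
time_s: 24.58
tcp_pos: [0.4426, -0.217, 0.1357]
ee_rot: [[-0.042, -0.997, 0.066], [-0.469, 0.078, 0.879], [-0.882, 0.006, -0.471]]
wrist_force: [1.1, 0.1, 0.4]
gripper_width: 0.875
gripper_force: 0.0
```

```bash
python3 rv.py -4.6 62; python3 sd.py; python3 chk.py
python3 - <<'E'
from h import *
c=capture("side"); u=c["frame"][150:270,270:430]; cv2.imwrite("pics/s3.png",cv2.resize(u,None,fx=4,fy=4)[:,:,::-1])
E
```

```text
[ 0.4426 -0.217   0.1357] rotvec [ 0.002 -0.006 -0.002] [-38.2  37.5   2.8 -47.7 -97.8  46.1] 24.5833
wrist 0.8 5916 [[0.4194, -0.1611, 0.0364], [0.4479, -0.155, 0.0612], [0.478, -0.1009, 0.0763]]
side 0.61 416 [[0.4168, -0.1599, 0.0279], [0.4482, -0.1219, 0.0559], [0.4761, -0.098, 0.0763]]
[ 0.44338874 -0.21502495  0.13589497] 24.8833
5130 M circ [ 0.44990613 -0.13919607  0.0591235 ] [ 0.44997287 -0.1379245   0.05      ]
plane [0.0009701  0.00644213 0.04658535]
4715 L circ [ 0.45024994 -0.13352028  0.05      ]
floor None
top L [ 0.41823038 -0.20730804  0.02201767] [ 0.5235922  -0.06149953  0.03595474]
top M [ 0.42257115 -0.19802659  0.04121078] [ 0.51260668 -0.07098044  0.05895716]
```

View pics/s3.png

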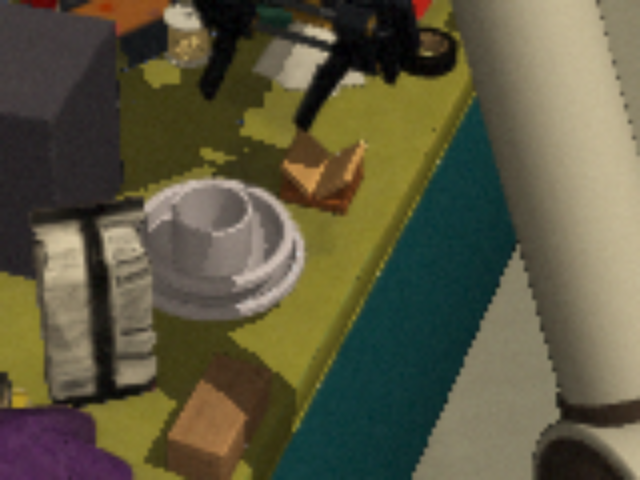

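The three covers are nested, level and standing free, with the small one's rim at 76 mm. The small cover is centred at about (213,215) in this view and the gripper is clear.

```bash
python3 -c "
from station import finish_job; print(finish_job())"
```

```text
the job is handed in; nothing more can be done
None
```

The stack is finished and handed in: the middle cover is in the largest and the smallest, turned over in the V-rest, is hollow side up in the middle one; the last images showed it level and free, at about 25 s of 64 s, and the arm never touched the pliers, tape or wood block, but no verdict came back.

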